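# Empty the tip tray into the parts bin

### The arm

A 6-joint arm with a two-finger parallel gripper is mounted at the origin on a cart in front of the work surface, level with it; the furniture and walls round the work are solid. World frame = base frame: x ahead of the robot, y to its left, z up, the work surface at z = 0. Lengths are in m, angles in rad, forces in N, time in s.
With the tool pointing down it reaches from about 0.275 to 0.825 m from the base axis. Payload 4.9 kg.
Tool frame: the origin (TCP) lies between the finger pads; the fingertips stand 14 mm ahead of it and the grasp point (between the pads) lies 5 mm behind it (manip.nose_length is the distance from the TCP to the fingertips, in m); z points along the fingers, y is the line along which they close (so a half turn about z gives the same grasp; the last joint's range is limited). The gripper opens to 85 mm and grips with 20 to 120 N. Pads are 22 mm wide; open, the fingers measure 114 mm over their backs; the gripper's body (76 mm by 85 mm) begins 54 mm behind the grasp point. The pads swing forward as they close: fully open they stand 13 mm farther back than shut.
Start: joints at [-1.379, 0.326, -0.193, 1.052, 0, 1.437], TCP at [0.176, -0.521, 0.245] pointing down, gripper open.
Joint ranges: [-2.65, 2.65], [-0.97, 1.79], [-1.3, 1.35], [-1.93, 2.1], [-1.47, 1.37], [-3.14, 3.14]. Speed limits (rad/s): [2.57, 2.57, 3.14, 3.14, 3.14, 3.14].

### API

Orientations are given as a rotation vector (axis times angle).
In Python, from rig import manip, grab_frame, job gives the robot as it stands.
- The arm moves only by the tool carry_out, never from a script. Its argument "plan" is a list of rows, each an object of numbers: "tx", "ty", "tz": the shift along the tool's x, y, z in cm; "roll": the turn about the tool's z in degrees. A call has 1 to 10 rows; each row shifts and turns the commanded pose from where the row before left it, along the tool's axes as they then stand; what a row does not reach is not made up. A row lasts 1/10 s, in which the tool goes at most 50 mm and 8.59 degrees, less where a joint would pass 70% of its speed; a pose out of reach is approached as far as the arm can. A call is refused whole if a number of a shift passes 5 or a number of a turn 8.59, either way. A call with a gripper value outside its range is refused whole. "hand" is the closure, from -1 (fully open) to 1 (shut), set as the call begins (left out, the last holds). The fingers move at their own pace and stop on an object; "newtons" is the grip in N (left out, the last holds). Time passes only in rows, so rows that do not move let the fingers close. It gives the time, the measured TCP pose, the force, the opening and the grip force at its end, in the units of the state.
- manip.observe(): the state, without advancing time (a new reading comes with each control period).
- grab_frame(name): name is "side" or "top"; returns a dict with "image" (384x512x3 uint8, blue, green, red), "range_z" (384x512 float32, m along the optical axis (not along the pixel's ray), 0 where there is no reading), "fx", "fy", "cx", "cy" (pixels), "dist" ([k1, k2, p1, p2, k3] as OpenCV has them; the pictures are not rectified), "R" (3x3) and "t" (3): a world point X has camera coordinates R X + t. Camera axes: x right, y down, z forward; pixel columns grow to the right and rows downward; lengths in m; the calibration is good to about 2 mm. A picture is of the moment at which its call begins.
- job.sign_off(): hands the job in; it is judged then, once.
The state is a dict: "clock": time; "q": joint angles; "joint_velocities": joint speeds; "tau": joint torques, N m; "eef_pos": TCP position; "orientation": TCP orientation; "contact_force": force on the tool from outside, world axes, zero at the start; "torque": the same for the moment, N m; "opening": finger opening in m; "gripper_force": force on a finger pad.
Only numpy, scipy, OpenCV 4.12 (cv2) and the standard library are available. Lean on these libraries where they do the work, as an engineer would, in place of code of your own. Each camera call takes 0.05 s, during which the arm holds its last target. There are 200 camera calls.

### The job

Empty the tip tray into the grey bin that stands under its lip: pull the slide gate at the lip fully up, then raise the tray by the bar at its back until all three castings have slid off into the bin, and lower the tray gently back onto its rest. Do not touch the castings with the robot; leave the bin standing upright on the bench and do not disturb the spool and the flux bottle.

Things in the scene. Friction and masses are not known exactly. Their poses are not given: they have to be found in the camera images.
- stand: fixed grey bench stand of the tip tray. Origin on the bench (z = 0) below the hinge axis, midway across; x points level to the discharge side, where the bin stands, y along the hinge, z up. Hinge axis: along y at z = 100 mm. Cheeks at y = +-83 mm, x -55 to +14 mm, 114 mm high. Base plate 120 x 176 mm, x -132 to -12 mm
- tray (a joint): hinge of the bare aluminium tray, rad: 0 = level on its rest (it falls back if released); grows as the back is raised and the lip dips, up to 1.05. Tray 174 mm long (x -144 to +30 mm in the stand's frame when level), 148 mm wide, walls 38 mm high at sides and back, closed at the lip by the gate only; floor 106 mm above the bench when level
- handle (a point): middle of the round handle bar behind the tray (diameter 10 mm, 104 mm long, parallel to the hinge, 38 mm clear gap to the tray's back wall); level, it is at x = -187, z = 118 mm in the stand's frame, nothing beneath it down to the bench. It moves with the tray at 188 mm radius about the hinge axis
- lip (a point): middle of the tray's open front edge; when level at x = +30 mm, z = 106 mm in the stand's frame
- bin: loose open moulded bin of grey plastic under the lip, 130 mm (x) by 210 mm (y) outside, 70 mm high, walls 4 mm with an 8 mm rim, 0.35 kg. Origin at the centre of its underside, z up; a long side faces the stand, its origin at about x = +56 mm in the stand's frame
- casting_0_mid (a point): middle of a grey cast block on the tray (36 x 58 mm base, 48 mm high, 0.16 kg)
- casting_1_mid (a point): middle of the second cast block, same size
- casting_2_mid (a point): middle of the third cast block, same size
- casting_0: the first cast block; origin at the centre of its underside, 24 mm under its mid point, z up
- casting_1: the second cast block, likewise
- casting_2: the third cast block, likewise
- spool: solder spool standing on the bench, 66 mm diameter and high, origin under its centre; to be left alone
- flux: small flux bottle, 38 mm diameter, 69 mm high, origin under its centre; to be left alone
- gate (a joint): slide of the steel gate in its two upright guides at the lip, m: 0 = shut, 0.075 = fully up (upward, square to the tray's floor). It stays where it is left (about 4 N to lift). Gate plate 4 mm thick, 50 mm high, at x = +18 mm in the stand's frame; guides at y = +-73 mm, 110 mm high
- gate_bar (a point): middle of the round pull bar of the gate (diameter 10 mm, 52 mm long between two thin stems, parallel to the hinge); gate shut and tray level, it is at x = +18, z = 192 mm in the stand's frame; 37 mm higher than the castings' tops and 35 mm above the gate plate

How it is judged:
By the outcome, as a careful person would: the job done as asked, in the order asked, and still so for the second after the job is handed in, with the robot touching nothing.
It also fails if it takes over 54 s, if anything falls off the work surface, if the arm or the gripper's body presses on something with over 40 N, if the wrist force passes 120 N, or if a joint passes its speed limit or range.

## Working session

There is one attempt and no reset: what is moved stays moved. The work goes in short steps, Python scripts to look and compute and a tool call to move; the robot and the scene stay as the last step left them, time stands still between calls to the robot, and variables do not carry over. Pictures are saved under pics/ and viewed, at most 10 in all, crops included, and the job is handed in when it is done.

Besides the shell and the picture viewer there is one more tool, called after "Request:" by a JSON object that holds its "method" and its "body". carry_out: Moves the arm, as the interface text tells. Its arguments: {"type":"object","properties":{"plan":{"type":"array"},"hand":{"type":"number"},"newtons":{"type":"number"}},"required":["plan"]}

```bash
ls; mkdir -p pics; python3 - <<'E'
from rig import manip,grab_frame
import cv2,numpy as np
for n in("side","top"):
    f=grab_frame(n); cv2.imwrite(f"pics/{n}0.png",f["image"]); np.savez(f"pics/{n}0.npz",**f)
    print(n,f["fx"],f["cx"],f["cy"],f["dist"],np.round(f["R"],3).tolist(),f["t"], (-np.array(f["R"]).T@f["t"]))
print(manip.observe(), manip.nose_length)
E
```

```text
pics
side 466.00719274098026 257.544596595032 192.45037291398012 [0.01886785 0.         0.         0.         0.        ] [[0.847, -0.531, -0.003], [-0.336, -0.531, -0.778], [0.411, 0.66, -0.629]] [-0.42781043  0.36965277  0.65186036] [ 0.21858594 -0.46097064  0.69592608]
top 406.8343806478711 257.7635244244595 189.99383659350843 [-0.12817691  0.          0.          0.          0.        ] [[-0.008, -1.0, 0.0], [-0.991, 0.008, -0.136], [0.136, -0.001, -0.991]] [0.14322239 0.61148981 0.91641969] [0.48212544 0.13950297 0.99113645]
{'clock': 0.1, 'q': array([-1.37919644e+00,  3.26862513e-01, -1.93479859e-01,  1.05201544e+00,
        1.33851624e-05,  1.43662508e+00]), 'joint_velocities': array([-0.00151113, -0.00332336,  0.00291413, -0.00048411,  0.00210119,
        0.00165205]), 'tau': array([ 1.19279612e-03, -4.44237864e+01,  2.63038051e+01,  7.86889315e-03,
       -1.24728545e-04,  9.74343273e-08]), 'eef_pos': array([ 0.17595471, -0.5205647 ,  0.24458561]), 'orientation': array([-3.09846825e+00, -5.09207102e-01,  4.93790492e-05]), 'contact_force': array([ 0.76932851, -0.50360888, -0.72170809]), 'torque': array([0.02044503, 0.00782036, 0.02623397]), 'gripper_force': 0.0, 'opening': 0.08558373329320702} 0.014
```

View pics/side0.png

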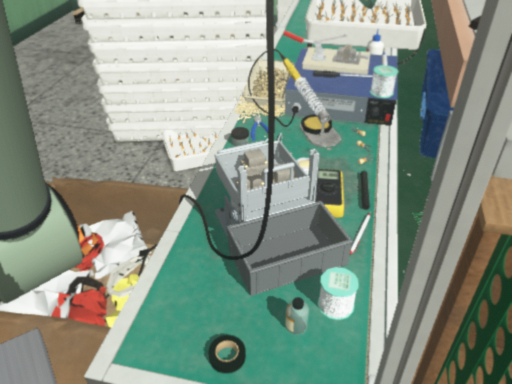

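View pics/top0.png

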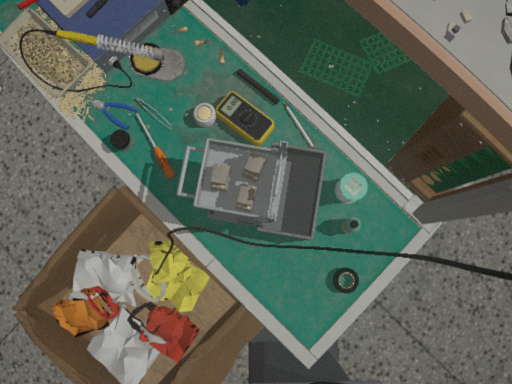

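The top view shows the tray centred near (240,180), handle bar near (185,172), gate near (277,185) and bin near (300,190). The spool is at (351,187) and the flux bottle at (351,226). The side view shows the same objects, with a cable crossing it near column 268.

```bash
cat > h.py <<'E'
import numpy as np,cv2
def load(n): return dict(np.load(f"pics/{n}.npz"))
def K(f): return np.array([[f["fx"],0,f["cx"]],[0,f["fy"],f["cy"]],[0,0,1.]])
def cloud(f):
    h,w=f["range_z"].shape; u,v=np.meshgrid(np.arange(w),np.arange(h))
    p=cv2.undistortPoints(np.stack([u,v],-1).reshape(-1,1,2).astype(float),K(f),f["dist"]).reshape(h,w,2)
    z=f["range_z"]; C=np.dstack([p*z[...,None],z]); X=(C-f["t"])@f["R"]; X[z==0]=np.nan; return X
def proj(f,P): 
    r,_=cv2.Rodrigues(f["R"]); return cv2.projectPoints(np.atleast_2d(P).astype(float),r,f["t"],K(f),f["dist"])[0].reshape(-1,2)
def ray(f,uv,z):
    p=cv2.undistortPoints(np.array(uv,float).reshape(-1,1,2),K(f),f["dist"]).reshape(-1,2)
    d=np.c_[p,np.ones(len(p))]@f["R"]; o=-f["R"].T@f["t"]; return o+d*((z-o[2])/d[:,2])[:,None]
E
python3 - <<'E'
from h import *
f=load("top0"); X=cloud(f)
print("valid",np.mean(f["range_z"]>0))
for u,v in [(100,20),(150,150),(280,110),(351,187),(350,225),(345,281),(400,246),(450,247),(220,227),(185,172),(220,177),(254,166),(244,197),(300,190),(320,190),(277,185),(430,150),(360,60),(375,135),(420,190),(480,215),(300,60)]:
    print((u,v),np.round(X[v,u],3))
im=f["image"][120:250,165:375]; cv2.imwrite("pics/top_crop.png",cv2.resize(im,None,fx=3.8,fy=3.8,interpolation=cv2.INTER_CUBIC))
g=load("side0"); im=g["image"][120:300,190:370]; cv2.imwrite("pics/side_crop.png",cv2.resize(im,None,fx=3.3,fy=3.3,interpolation=cv2.INTER_CUBIC))
Y=cloud(g)
for u,v in [(268,100),(268,10),(230,257),(190,210),(245,170),(265,165),(300,155)]: print((u,v),np.round(Y[v,u],3))
E
```

```text
valid 0.9959004720052084
(100, 20) [1.036 0.527 0.092]
(150, 150) [0.721 0.408 0.005]
(280, 110) [0.822 0.08  0.004]
(351, 187) [ 0.614 -0.077  0.068]
(350, 225) [ 0.527 -0.074  0.058]
(345, 281) [ 0.395 -0.07   0.004]
(400, 246) [ 0.477 -0.21   0.   ]
(450, 247) [ 0.463 -0.708 -0.761]
(220, 227) [0.528 0.23  0.006]
(185, 172) [0.643 0.297 0.119]
(220, 177) [0.625 0.217 0.154]
(254, 166) [0.648 0.146 0.155]
(244, 197) [0.583 0.167 0.151]
(300, 190) [0.617 0.035 0.004]
(320, 190) [ 0.608 -0.004  0.069]
(277, 185) [0.6   0.101 0.203]
(430, 150) [ 0.664 -0.202  0.228]
(360, 60) [ 0.967 -0.137 -0.011]
(375, 135) [ 0.761 -0.164 -0.013]
(420, 190) [ 0.612 -0.26   0.022]
(480, 215) [ 0.53  -0.266  0.282]
(300, 60) [ 0.966  0.024 -0.011]
(268, 100) [ 0.458 -0.098  0.467]
(268, 10) [ 0.45  -0.108  0.562]
(230, 257) [0.479 0.05  0.087]
(190, 210) [0.51  0.296 0.002]
(245, 170) [0.546 0.105 0.218]
(265, 165) [0.649 0.2   0.132]
(300, 155) [0.85  0.34  0.002]
```

View pics/top_crop.png

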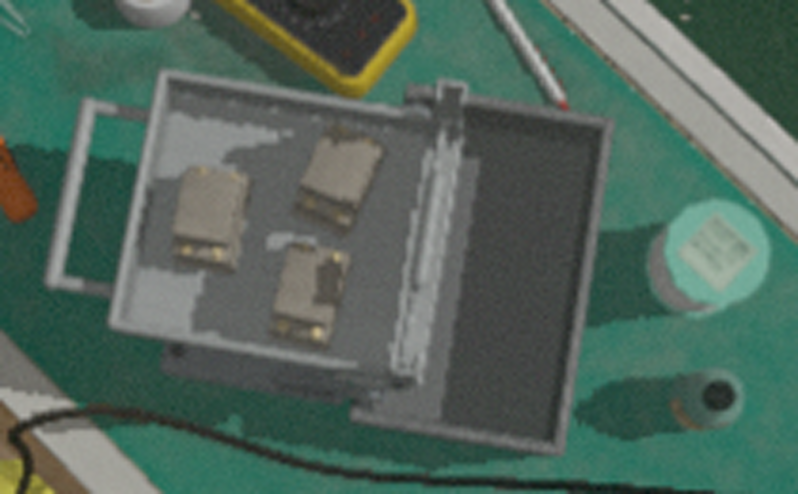

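View pics/side_crop.png

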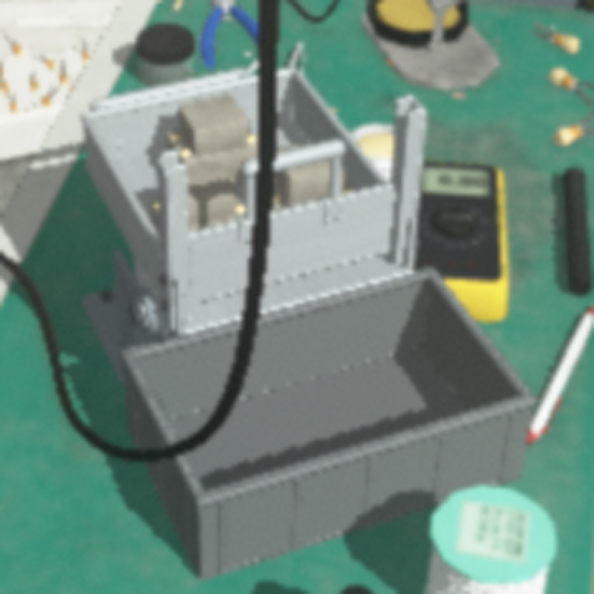

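The crops show the handle bar at full-frame pixels (178–190, 148–196), the gate bar between the two guides at about (277,185), and three castings on the tray. The bin sits under the lip with the spool and flux bottle beyond it. A cable passes on the robot side, so I need its height.

```bash
python3 - <<'E'
from h import *
f=load("top0"); X=cloud(f); g=load("side0"); Y=cloud(g)
def sel(Z,lo,hi,x0,x1,y0,y1):
    with np.errstate(invalid='ignore'): m=(Z[...,2]>lo)&(Z[...,2]<hi)&(Z[...,0]>x0)&(Z[...,0]<x1)&(Z[...,1]>y0)&(Z[...,1]<y1)
    return m
def box(P):
    c,s,a=cv2.minAreaRect((P[:,:2]*1000).astype(np.float32)); return np.round(c,1),np.round(s,1),round(a,2)
# bin rim (70mm)
m=sel(X,.06,.08,.45,.75,-.05,.12); print("binrim",m.sum(),box(X[m]))
# handle
m=sel(X,.105,.13,.5,.8,.27,.36); m[:,200:]=0; P=X[m]; print("handle",len(P),box(P),np.median(P[:,2]))
# tray wall tops z~.144
m=sel(X,.138,.150,.5,.8,.08,.30); P=X[m]; print("tray",len(P),box(P))
for n,Z in(("top",X),("side",Y)):
    m=sel(Z,.183,.23,.5,.75,.06,.16); P=Z[m]; print(n,"gate/guides",len(P),box(P))
    m=sel(Z,.185,.2,.56,.66,.06,.16); P=Z[m]; print(n,"bar",len(P),box(P),P.mean(0))
# castings
m=sel(X,.15,.162,.54,.7,.12,.26).astype(np.uint8); k,l,st,c=cv2.connectedComponentsWithStats(m)
for i in range(1,k):
    if st[i,4]>30: print("cast",st[i,4],X[l==i].mean(0).round(3),c[i])
for n,x0,x1,y0,y1,lo,hi in(("spool",.55,.68,-.13,-.03,.055,.075),("flux",.49,.56,-.12,-.03,.055,.08)):
    m=sel(X,lo,hi,x0,x1,y0,y1);print(n,m.sum(),box(X[m]))
# cable: dark pixels
for n,fr,Z in(("top",f,X),("side",g,Y)):
    gray=fr["image"].max(2); out=[]
    if n=="top":
        for u in range(165,510,25):
            col=gray[215:290,u]; v=215+int(col.argmin()); out.append((u,v,int(col.min()),Z[v,u].round(3).tolist()))
    else:
        for v in range(0,260,25):
            r=gray[v,225:285]; u=225+int(r.argmin()); out.append((u,v,int(r.min()),Z[v,u].round(3).tolist()))
    print(n,*out,sep="\n")
E
```

```text
binrim 674 (array([595. ,  61.3]), array([130., 236.]), 80.45)
handle 310 (array([634.1, 292.5]), array([ 42.5, 133.5]), 89.58) 0.12202372108699719
tray 647 (array([622.4, 176.7]), array([176. , 152.7]), 79.44)
top gate/guides 244 (array([610., 101.]), array([ 15.9, 152. ]), 79.47)
top bar 1 (array([620.6, 104.3]), array([0., 0.]), 0.0) [0.62064724 0.10425051 0.19897017]
side gate/guides 510 (array([612.5,  99.3]), array([ 20.8, 154.7]), 80.27)
side bar 55 (array([612.1,  98. ]), array([ 6.3, 59.5]), 80.67) [0.61348345 0.09710156 0.19449674]
cast 252 [0.653 0.147 0.154] [253.48412698 163.54761905]
cast 261 [0.63  0.22  0.154] [218.42911877 174.75862069]
cast 265 [0.588 0.164 0.154] [245.38490566 194.65283019]
spool 572 (array([617.3, -82.6]), array([61.9, 61.5]), 42.36)
flux 127 (array([530.1, -81. ]), array([29.2, 30.2]), 71.74)
top
(165, 257, 58, [0.452, 0.401, -0.16])
(190, 228, 51, [0.526, 0.303, 0.008])
(215, 232, 43, [0.516, 0.242, 0.007])
(240, 241, 45, [0.494, 0.182, 0.015])
(265, 245, 48, [0.484, 0.123, 0.038])
(290, 246, 38, [0.481, 0.067, 0.076])
(315, 248, 28, [0.476, 0.018, 0.122])
(340, 250, 36, [0.472, -0.026, 0.172])
(365, 252, 37, [0.468, -0.06, 0.236])
(390, 254, 38, [0.465, -0.081, 0.317])
(415, 257, 39, [0.462, -0.089, 0.407])
(440, 261, 29, [0.459, -0.094, 0.478])
(465, 266, 30, [0.455, -0.099, 0.535])
(490, 273, 21, [0.449, -0.104, 0.579])
side
(271, 0, 64, [0.452, -0.109, 0.57])
(268, 25, 63, [0.452, -0.106, 0.548])
(270, 50, 60, [0.455, -0.104, 0.523])
(270, 75, 56, [0.457, -0.102, 0.497])
(272, 100, 51, [0.462, -0.1, 0.467])
(271, 125, 49, [0.462, -0.098, 0.436])
(270, 150, 47, [0.463, -0.096, 0.403])
(269, 175, 46, [0.465, -0.092, 0.364])
(267, 200, 44, [0.465, -0.087, 0.322])
(263, 225, 42, [0.467, -0.076, 0.269])
(252, 250, 36, [0.471, -0.039, 0.187])
```

```bash
python3 - <<'E'
from h import *
f=load("top0"); X=cloud(f); g=load("side0"); Y=cloud(g)
for n,Z in(("top",X),("side",Y)):
    for x0,x1,y0,y1 in((.1,.5,-.6,-.3),(.1,.5,-.3,0),(.1,.55,0,.35),(.5,.9,.2,.5),(.68,.9,-.1,.3)):
        m=(Z[...,0]>x0)&(Z[...,0]<x1)&(Z[...,1]>y0)&(Z[...,1]<y1); z=Z[m][:,2]
        print(n,(x0,x1,y0,y1),m.sum(),np.round(np.percentile(z,[50,95,99,100]),3) if m.sum() else "")
# stand frame: handle bar axis from rays: bar pixels bright, z .118
m=(X[...,2]>.112)&(X[...,2]<.128)&(X[...,0]>.57)&(X[...,0]<.72)&(X[...,1]>.283)&(X[...,1]<.33); m[:,195:]=0
vs,us=np.nonzero(m); P=ray(f,np.c_[us,vs],.121); v=cv2.fitLine(P[:,:2].astype(np.float32),cv2.DIST_HUBER,0,.01,.01).ravel()
print("handle",len(P),v,"ang",np.degrees(np.arctan2(v[1],v[0])),"x ext",P[:,0].min(),P[:,0].max())
m=(X[...,2]>.138)&(X[...,2]<.150)&(X[...,0]>.5)&(X[...,0]<.8)&(X[...,1]>.08)&(X[...,1]<.30)
# hypothesis check
a=np.radians(-100.2); sx=np.array([np.cos(a),np.sin(a)]); sy=np.array([-sx[1],sx[0]]); O=np.array([.6135,.1185])
w=lambda x,y,z:np.r_[O+sx*x+sy*y,z]
pts={"handleL":(-.187,.052,.118),"handleR":(-.187,-.052,.118),"gbar+":(.018,.026,.192),"gbar-":(.018,-.026,.192),"back+":(-.144,.074,.144),"back-":(-.144,-.074,.144),"gd+":(.018,.073,.216),"gd-":(.018,-.073,.216)}
for fr,nm,x0,y0,s in((f,"top",165,120,3.8),(g,"side",190,120,3.3)):
    im=cv2.resize(fr["image"][y0:y0+int(570/s),x0:x0+int(790/s)],None,fx=s,fy=s,interpolation=cv2.INTER_CUBIC)
    for k,p in pts.items():
        q=(proj(fr,w(*p))[0]-[x0,y0]+.5)*s; cv2.circle(im,tuple(int(i) for i in q),3,(0,0,255),-1)
    cv2.imwrite(f"pics/{nm}_chk.png",im)
a=cv2.imread("pics/top_chk.png");b=cv2.imread("pics/side_chk.png")[:,:600]
print(w(-.187,0,.118),w(.018,0,.192))
cv2.imwrite("pics/chk.png",cv2.resize(np.vstack([a[:360],np.pad(b[:430],((0,0),(0,max(0,a.shape[1]-b.shape[1])),(0,0)))]),(760,600) if 0 else None,fx=.75,fy=.75))
E
```

```text
top (0.1, 0.5, -0.6, -0.3) 3770 [-0.757 -0.751 -0.748 -0.743]
top (0.1, 0.5, -0.3, 0) 8887 [0.003 0.486 0.59  0.608]
top (0.1, 0.55, 0, 0.35) 19366 [0.001 0.018 0.129 0.3  ]
top (0.5, 0.9, 0.2, 0.5) 16543 [0.003 0.126 0.153 0.159]
top (0.68, 0.9, -0.1, 0.3) 16736 [0.011 0.536 0.538 0.562]
side (0.1, 0.5, -0.6, -0.3) 0 
side (0.1, 0.5, -0.3, 0) 22379 [0.306 0.539 0.571 0.594]
side (0.1, 0.55, 0, 0.35) 22106 [0.002 0.106 0.343 0.389]
side (0.5, 0.9, 0.2, 0.5) 6000 [0.004 0.146 0.154 0.157]
side (0.68, 0.9, -0.1, 0.3) 9699 [0.004 0.144 0.504 0.527]
handle 275 [ 0.992397   -0.12307769  0.62472576  0.3027148 ] ang -7.069759 x ext 0.587584814460452 0.7008149447214644
[0.64661485 0.30254458 0.118     ] [0.61031247 0.10078448 0.192     ]
```

View pics/chk.png

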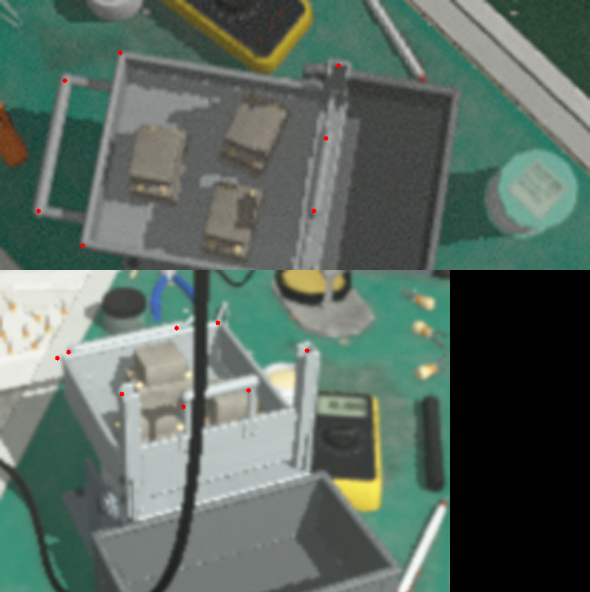

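The projected frame sits on the handle ends, gate bar and guide tops to within about 3–5 mm: handle (40–65, 80–210) and gate bar (315–325, 140–210) in the top panel. There is something at z ≈ 0.53 at the back, so I'll locate it and start rolling the tool in place.

```bash
python3 - <<'E'
from h import *
for n in("top0","side0"):
    X=cloud(load(n)); 
    for y0 in np.arange(-.3,.4,.1):
        m=(X[...,2]>.25)&(X[...,1]>y0)&(X[...,1]<y0+.1)&(X[...,0]>.5)&(X[...,0]<1.2)
        if m.sum(): P=X[m]; print(n,round(y0,1),m.sum(),"xmin",P[:,0].min().round(3),"at",P[P[:,0].argmin()].round(3),"z",P[:,2].min().round(2),P[:,2].max().round(2))
E
```

```text
top0 -0.3 3690 xmin 0.53 at [ 0.53  -0.268  0.35 ] z 0.25 0.43
top0 -0.2 8766 xmin 0.597 at [ 0.597 -0.197  0.494] z 0.25 0.56
top0 -0.1 4473 xmin 0.692 at [ 0.692 -0.099  0.498] z 0.49 0.56
top0 0.0 127 xmin 0.793 at [0.793 0.    0.51 ] z 0.49 0.52
side0 -0.3 19770 xmin 0.53 at [ 0.53  -0.27   0.589] z 0.25 0.6
side0 -0.2 1912 xmin 0.597 at [ 0.597 -0.2    0.53 ] z 0.49 0.55
side0 -0.1 193 xmin 0.697 at [ 0.697 -0.1    0.517] z 0.49 0.53
```

Request:
{"method": "carry_out", "body": {"plan": [{"roll": -8.4,"tz": -0.5},{"roll": -8.4,"tz": -0.5},{"roll": -8.4,"tz": -0.5},{"roll": -8.4,"tz": -0.5},{"roll": -8.4,"tz": -0.5},{"roll": -8.4,"tz": -0.5},{"roll": -8.4},{"roll": -8.4},{"roll": -8.4},{"roll": -8.4}], "hand": -1}}

```text
validation failed for argument at $.pl...
```

Request:
{"method": "carry_out", "body": {"plan": [{"roll": -8.4},{"roll": -8.4},{"roll": -8.4},{"roll": -8.4},{"roll": -8.4},{"roll": -8.4},{"roll": -8.4},{"roll": -8.4},{}]}}

```text
validation failed for argument at $.pl...
```

Request:
{"method": "carry_out", "body": {"plan": [{"tx": 0,"ty": 0,"tz": -0.5,"roll": -8.4},{"tx": 0,"ty": 0,"tz": -0.5,"roll": -8.4},{"tx": 0,"ty": 0,"tz": -0.5,"roll": -8.4},{"tx": 0,"ty": 0,"tz": -0.5,"roll": -8.4},{"tx": 0,"ty": 0,"tz": -0.5,"roll": -8.4},{"tx": 0,"ty": 0,"tz": -0.5,"roll": -8.4},{"tx": 0,"ty": 0,"tz": 0,"roll": -8.4},{"tx": 0,"ty": 0,"tz": 0,"roll": -8.4},{"tx": 0,"ty": 0,"tz": 0,"roll": -8.4}], "hand": -1}}

```text
clock: 1.0
eef_pos: [0.176, -0.5208, 0.2749]
orientation: [-2.13, -2.309, -0.001]
contact_force: [-0.4, 0.8, -0.1]
opening: 0.0855
gripper_force: 0.0
```

Request:
{"method": "carry_out", "body": {"plan": [{"tx": 0,"ty": 0,"tz": 0,"roll": -8.4},{"tx": 0,"ty": 0,"tz": 0,"roll": -8.4},{"tx": 0,"ty": 0,"tz": 0,"roll": -8.4},{"tx": 0,"ty": 0,"tz": 0,"roll": -8.4},{"tx": 0,"ty": 0,"tz": 0,"roll": -8.4},{"tx": 0,"ty": 0,"tz": 0,"roll": -8.4},{"tx": 0,"ty": 0,"tz": 0,"roll": -8.4},{"tx": 0,"ty": 0,"tz": 0,"roll": -8.4},{"tx": 0,"ty": 0,"tz": 0,"roll": -8.4},{"tx": 0,"ty": 0,"tz": 0,"roll": 0}]}}

```text
clock: 2.0
eef_pos: [0.176, -0.5208, 0.2749]
orientation: [-0.278, -3.129, -0.001]
contact_force: [-0.6, 0.7, 0.6]
opening: 0.0851
gripper_force: 0.0
```

```bash
cat >> h.py <<'E'
from scipy.spatial.transform import Rotation
from rig import manip
def tool(*targets):
    s=manip.observe(); R=Rotation.from_rotvec(s["orientation"]); p=s["eef_pos"]
    print("t",s["clock"],"pos",p.round(4),"yaw",R.as_euler("zyx",degrees=True).round(2),"q",s["q"].round(2))
    for T in targets: d=R.inv().apply(np.array(T)-p)*100; print(T,"shift cm",d.round(2)); p=np.array(T)
E
python3 -c "
from h import *
tool([.20,-.28,.285],[.3,-.05,.285],[.36,.1,.285],[.61,.101,.285],[.61,.101,.187])"
```

```text
t 2.0 pos [ 0.176  -0.5208  0.2749] yaw [-1.6985e+02 -1.0000e-02 -1.7995e+02] q [-1.38  0.31 -0.14  1.12  0.   -1.2 ]
[0.2, -0.28, 0.285] shift cm [ 1.88 24.13 -0.99]
[0.3, -0.05, 0.285] shift cm [-5.79e+00  2.44e+01  2.00e-02]
[0.36, 0.1, 0.285] shift cm [-3.260e+00  1.582e+01  1.000e-02]
[0.61, 0.101, 0.285] shift cm [-24.59   4.5   -0.  ]
[0.61, 0.101, 0.187] shift cm [-0.   -0.01  9.8 ]
```

Request:
{"method": "carry_out", "body": {"plan": [{"tx": 0.31,"ty": 4.02,"tz": -0.17,"roll": 0},{"tx": 0.31,"ty": 4.02,"tz": -0.17,"roll": 0},{"tx": 0.31,"ty": 4.02,"tz": -0.17,"roll": 0},{"tx": 0.31,"ty": 4.02,"tz": -0.17,"roll": 0},{"tx": 0.31,"ty": 4.02,"tz": -0.17,"roll": 0},{"tx": 0.31,"ty": 4.02,"tz": -0.17,"roll": 0}]}}

```text
clock: 2.6
eef_pos: [0.2, -0.2786, 0.2853]
orientation: [0.284, 3.129, 0.0]
contact_force: [0.9, 1.2, 0.8]
opening: 0.0853
gripper_force: 0.0
```

Request:
{"method": "carry_out", "body": {"plan": [{"tx": -0.83,"ty": 3.5,"tz": 0,"roll": 0},{"tx": -0.83,"ty": 3.5,"tz": 0,"roll": 0},{"tx": -0.83,"ty": 3.5,"tz": 0,"roll": 0},{"tx": -0.83,"ty": 3.5,"tz": 0,"roll": 0},{"tx": -0.83,"ty": 3.5,"tz": 0,"roll": 0},{"tx": -0.83,"ty": 3.5,"tz": 0,"roll": 0},{"tx": -0.83,"ty": 3.4,"tz": 0,"roll": 0}]}}

```text
clock: 3.3
eef_pos: [0.3005, -0.0489, 0.2856]
orientation: [0.283, 3.128, -0.0]
contact_force: [0.5, -0.6, -0.2]
opening: 0.0852
gripper_force: 0.0
```

Request:
{"method": "carry_out", "body": {"plan": [{"tx": -0.65,"ty": 3.16,"tz": 0,"roll": 0},{"tx": -0.65,"ty": 3.16,"tz": 0,"roll": 0},{"tx": -0.65,"ty": 3.16,"tz": 0,"roll": 0},{"tx": -0.65,"ty": 3.16,"tz": 0,"roll": 0},{"tx": -0.65,"ty": 3.16,"tz": 0,"roll": 0},{"tx": 0,"ty": 0,"tz": 0,"roll": 0}]}}

```text
clock: 3.9
eef_pos: [0.361, 0.102, 0.2854]
orientation: [0.275, 3.129, 0.002]
contact_force: [-0.2, -0.8, -0.1]
opening: 0.0852
gripper_force: 0.0
```

```bash
python3 -c "
from h import *
tool([.61,.101,.285],[.61,.101,.187])"
```

```text
t 3.9 pos [0.361  0.102  0.2854] yaw [-1.6996e+02  3.0000e-02 -1.7994e+02] q [ 0.08 -0.03 -0.52  1.09  0.    0.25]
[0.61, 0.101, 0.285] shift cm [-24.54   4.24   0.05]
[0.61, 0.101, 0.187] shift cm [ 0.   -0.01  9.8 ]
```

Request:
{"method": "carry_out", "body": {"plan": [{"tx": -3.51,"ty": 0.61,"tz": 0,"roll": 0},{"tx": -3.51,"ty": 0.61,"tz": 0,"roll": 0},{"tx": -3.51,"ty": 0.61,"tz": 0,"roll": 0},{"tx": -3.51,"ty": 0.61,"tz": 0,"roll": 0},{"tx": -3.5,"ty": 0.6,"tz": 0,"roll": 0},{"tx": -3.5,"ty": 0.6,"tz": 0,"roll": 0},{"tx": -3.5,"ty": 0.6,"tz": 0,"roll": 0},{"tx": 0,"ty": 0,"tz": 0,"roll": 0}]}}

```text
clock: 4.7
eef_pos: [0.6121, 0.0966, 0.2836]
orientation: [-0.284, -3.128, 0.001]
contact_force: [0.3, 0.9, -0.9]
opening: 0.0854
gripper_force: 0.0
```

Request:
{"method": "carry_out", "body": {"plan": [{"tx": 0,"ty": 0,"tz": 2,"roll": 0},{"tx": 0,"ty": 0,"tz": 2,"roll": 0},{"tx": 0,"ty": 0,"tz": 2,"roll": 0},{"tx": 0,"ty": 0,"tz": 0,"roll": 0}]}}

```text
clock: 5.1
eef_pos: [0.6062, 0.0972, 0.2226]
orientation: [-0.281, -3.123, 0.002]
contact_force: [-0.2, 0.0, -0.8]
opening: 0.0856
gripper_force: 0.0
```

```bash
python3 -c "
from h import *
from rig import grab_frame
tool([.61,.101,.187])
f=grab_frame('side');g=grab_frame('top')
a=cv2.resize(f['image'][110:260,190:340],None,fx=2.6,fy=2.6,interpolation=2);b=cv2.resize(g['image'][110:260,170:320],None,fx=2.6,fy=2.6,interpolation=2)
cv2.imwrite('pics/pre.png',np.hstack([a,b]))"
```

```text
t 5.1 pos [0.6062 0.0972 0.2226] yaw [-169.73   -0.37  179.97] q [ 0.04  0.46 -0.04  1.07 -0.    0.22]
[0.61, 0.101, 0.187] shift cm [-0.33  0.44  3.56]
```

View pics/pre.png

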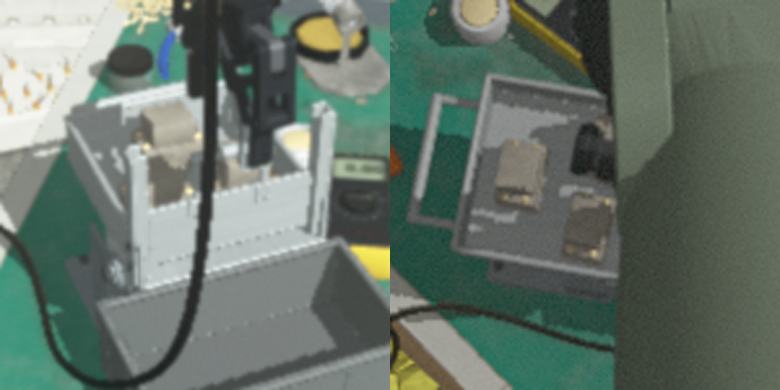

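The left panel shows the open fingers above the gate, with the front finger at about (258,130). The bar is partly hidden behind the cable and finger at (190–262, 150). I'll cross-check the bar by casting rays from its ends in the first side picture.

```bash
python3 -c "
from h import *
g=load('side0');f=load('top0')
e=ray(g,[(265.2,171.5),(293,164.8)],.192);print(e.round(4),e.mean(0).round(4))
e=ray(f,[(276.8+2.5,120+130/3.8),(165+425/3.8,120+250/3.8)],.192);print(e.round(4))
Y=cloud(g)
for u in range(262,298,3):
  c=Y[160:182,u]; print(u,[(160+i,*c[i].round(3)) for i in range(22) if c[i,2]>.18 and abs(c[i,1]-.1)<.02][:4])
X=cloud(f)
for v in range(150,225,6):
  c=X[v]; k=[(i,*c[i].round(3)) for i in range(262,295) if c[i,2]>.165]; print(v,k[:1],k[len(k)//2:len(k)//2+1],k[-1:])
"
```

```text
[[0.5923 0.112  0.192 ]
 [0.6472 0.1021 0.192 ]] [0.6197 0.107  0.192 ]
[[0.6642 0.0947 0.192 ]
 [0.6001 0.1006 0.192 ]]
262 []
265 [(168, np.float64(0.588), np.float64(0.106), np.float64(0.205)), (169, np.float64(0.586), np.float64(0.103), np.float64(0.205)), (170, np.float64(0.586), np.float64(0.103), np.float64(0.203)), (171, np.float64(0.586), np.float64(0.103), np.float64(0.201))]
268 []
271 []
274 [(166, np.float64(0.605), np.float64(0.103), np.float64(0.205)), (167, np.float64(0.603), np.float64(0.1), np.float64(0.205)), (168, np.float64(0.603), np.float64(0.1), np.float64(0.203)), (169, np.float64(0.601), np.float64(0.097), np.float64(0.203))]
277 [(166, np.float64(0.609), np.float64(0.1), np.float64(0.205)), (167, np.float64(0.608), np.float64(0.097), np.float64(0.205)), (168, np.float64(0.608), np.float64(0.098), np.float64(0.202)), (169, np.float64(0.608), np.float64(0.097), np.float64(0.201))]
280 [(165, np.float64(0.616), np.float64(0.099), np.float64(0.206)), (166, np.float64(0.615), np.float64(0.098), np.float64(0.204)), (167, np.float64(0.614), np.float64(0.097), np.f
[... 2448 characters left out ...]
loat64(0.203))] [(277, np.float64(0.586), np.float64(0.101), np.float64(0.201))]
198 [(273, np.float64(0.579), np.float64(0.108), np.float64(0.167))] [(273, np.float64(0.579), np.float64(0.108), np.float64(0.167))] [(273, np.float64(0.579), np.float64(0.108), np.float64(0.167))]
204 [] [] []
210 [(272, np.float64(0.554), np.float64(0.11), np.float64(0.167))] [(272, np.float64(0.554), np.float64(0.11), np.float64(0.167))] [(272, np.float64(0.554), np.float64(0.11), np.float64(0.167))]
216 [(267, np.float64(0.538), np.float64(0.121), np.float64(0.216))] [(270, np.float64(0.538), np.float64(0.116), np.float64(0.216))] [(274, np.float64(0.538), np.float64(0.108), np.float64(0.218))]
222 [] [] []
```

The bar's top is at z ≈ 0.206 in both views and the plate top is at 0.167, so the gate already stands about 9 mm up. I'll grasp at bar height 0.201.

Request:
{"method": "carry_out", "body": {"plan": [{"tx": -0.4,"ty": 0.4,"tz": 0,"roll": 0},{"tx": 0,"ty": 0,"tz": 0.95,"roll": 0},{"tx": 0,"ty": 0,"tz": 0.95,"roll": 0},{"tx": 0,"ty": 0,"tz": 0.9,"roll": 0},{"tx": 0,"ty": 0,"tz": 0,"roll": 0},{"tx": 0,"ty": 0,"tz": 0,"roll": 0}]}}

```text
clock: 5.8
eef_pos: [0.6134, 0.1012, 0.1969]
orientation: [-0.277, -3.128, 0.0]
contact_force: [0.4, 0.5, -0.8]
opening: 0.0853
gripper_force: 0.0
```

Request:
{"method": "carry_out", "body": {"plan": [{"tx": 0,"ty": 0,"tz": 0,"roll": 0},{"tx": 0,"ty": 0,"tz": 0,"roll": 0},{"tx": 0,"ty": 0,"tz": 0,"roll": 0},{"tx": 0,"ty": 0,"tz": 0,"roll": 0},{"tx": 0,"ty": 0,"tz": 0,"roll": 0},{"tx": 0,"ty": 0,"tz": 0,"roll": 0},{"tx": 0,"ty": 0,"tz": 0,"roll": 0},{"tx": 0,"ty": 0,"tz": 0,"roll": 0}], "hand": 1, "newtons": 30}}

```text
clock: 6.6
eef_pos: [0.6136, 0.1001, 0.1976]
orientation: [-0.279, -3.129, 0.003]
contact_force: [-0.6, -5.4, 1.4]
opening: 0.0087
gripper_force: 29.3
```

Request:
{"method": "carry_out", "body": {"plan": [{"tx": 0,"ty": 0,"tz": -0.8,"roll": 0},{"tx": 0,"ty": 0,"tz": -0.8,"roll": 0},{"tx": 0,"ty": 0,"tz": -0.8,"roll": 0},{"tx": 0,"ty": 0,"tz": -0.8,"roll": 0},{"tx": 0,"ty": 0,"tz": -0.8,"roll": 0},{"tx": 0,"ty": 0,"tz": -0.8,"roll": 0},{"tx": 0,"ty": 0,"tz": -0.8,"roll": 0},{"tx": 0,"ty": 0,"tz": 0,"roll": 0}]}}

```text
clock: 7.4
eef_pos: [0.6136, 0.1001, 0.2539]
orientation: [-0.279, -3.129, 0.003]
contact_force: [-0.8, -4.9, 1.7]
opening: 0.0088
gripper_force: 29.7
```

Request:
{"method": "carry_out", "body": {"plan": [{"tx": 0,"ty": 0,"tz": -0.3,"roll": 0},{"tx": 0,"ty": 0,"tz": -0.3,"roll": 0},{"tx": 0,"ty": 0,"tz": -0.3,"roll": 0},{"tx": 0,"ty": 0,"tz": 0,"roll": 0}]}}

```text
clock: 7.8
eef_pos: [0.6136, 0.1001, 0.262]
orientation: [-0.279, -3.128, 0.003]
contact_force: [-0.7, -4.4, -1.0]
opening: 0.0089
gripper_force: 29.4
```

Request:
{"method": "carry_out", "body": {"plan": [{"tx": 0,"ty": 0,"tz": -0.2,"roll": 0},{"tx": 0,"ty": 0,"tz": -0.2,"roll": 0},{"tx": 0,"ty": 0,"tz": -0.1,"roll": 0}]}}

```text
clock: 8.1
eef_pos: [0.6135, 0.1001, 0.2653]
orientation: [-0.279, -3.127, 0.004]
contact_force: [4.0, -5.5, -13.7]
opening: 0.0088
gripper_force: 29.4
```

```bash
python3 -c "
from h import *
from rig import grab_frame
tool();f=grab_frame('side');np.savez('pics/s2.npz',**f);Y=cloud(f)
cv2.imwrite('pics/s2.png',cv2.resize(f['image'][80:260,190:370],None,fx=3.3,fy=3.3,interpolation=2))
print(proj(f,[.61,.1,.231]),proj(f,[.61,.1,.242]))"
```

```text
t 8.1 pos [0.6135 0.1001 0.2653] yaw [-1.6982e+02 -1.4000e-01  1.7988e+02] q [ 0.04  0.45  0.05  1.17 -0.    0.22]
[[277.48929324 153.93866962]] [[277.63914047 148.72847362]]
```

View pics/s2.png

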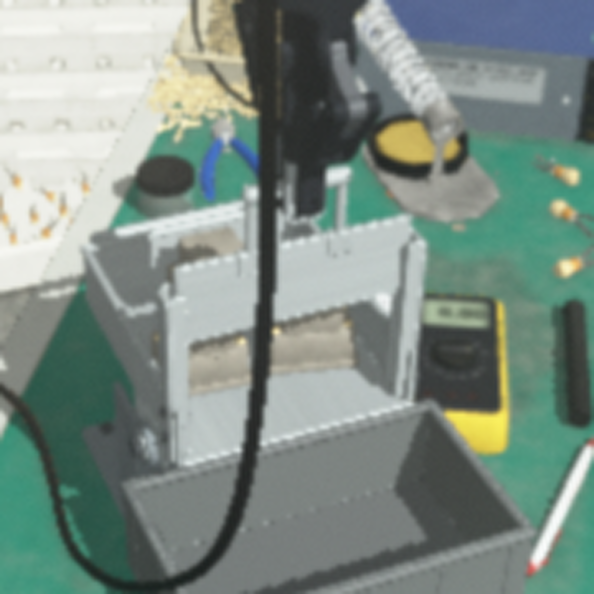

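The gate plate is up (220–310 px rows in the crop), the lip is open with castings visible under it, and the stop force of −13.7 N confirms the end of travel. Releasing and going to the handle.

Request:
{"method": "carry_out", "body": {"plan": [{"tx": 0,"ty": 0,"tz": 0,"roll": 0},{"tx": 0,"ty": 0,"tz": 0,"roll": 0},{"tx": 0,"ty": 0,"tz": 0,"roll": 0},{"tx": 0,"ty": 0,"tz": 0,"roll": 0},{"tx": 0,"ty": 0,"tz": 0,"roll": 0}], "hand": -1}}

```text
clock: 8.65
eef_pos: [0.6139, 0.1015, 0.2679]
orientation: [0.277, 3.129, 0.001]
contact_force: [-0.8, 0.0, -0.2]
opening: 0.0801
gripper_force: 0.0
```

Request:
{"method": "carry_out", "body": {"plan": [{"tx": 0,"ty": 0,"tz": -1,"roll": 0},{"tx": 0,"ty": 0,"tz": -1.5,"roll": 0},{"tx": 0,"ty": 0,"tz": -1.5,"roll": 0},{"tx": 0,"ty": 0,"tz": -1,"roll": 0},{"tx": 0,"ty": 0,"tz": 0,"roll": 0}]}}

```text
clock: 9.15
eef_pos: [0.6147, 0.1013, 0.3197]
orientation: [0.277, 3.126, 0.001]
contact_force: [1.1, 0.6, -0.9]
opening: 0.0853
gripper_force: 0.0
```

```bash
python3 -c "
from h import *
from rig import grab_frame
tool([.6466,.3025,.3],[.6466,.3025,.115]);f=grab_frame('side');Y=cloud(f)
m=(Y[...,2]>.24)&(Y[...,0]>.57)&(Y[...,0]<.65)&(Y[...,1]>.09)&(Y[...,1]<.115)&(Y[...,2]<.285);print(m.sum(),np.percentile(Y[m][:,2],[50,95,100]))"
```

```text
t 9.15 pos [0.6147 0.1013 0.3197] yaw [-169.87    0.21 -179.99] q [0.04 0.43 0.15 1.29 0.   0.22]
[0.6466, 0.3025, 0.3] shift cm [ 0.4  20.37  1.98]
[0.6466, 0.3025, 0.115] shift cm [ 0.06 -0.02 18.5 ]
239 [0.26735134 0.27252954 0.27335722]
```

Request:
{"method": "carry_out", "body": {"plan": [{"tx": 0.04,"ty": 3,"tz": 0,"roll": 0},{"tx": 0.04,"ty": 3.5,"tz": 0,"roll": 0},{"tx": 0.04,"ty": 3.5,"tz": 0,"roll": 0},{"tx": 0.04,"ty": 3.5,"tz": 0,"roll": 0},{"tx": 0.04,"ty": 3.5,"tz": 0,"roll": 0},{"tx": 0.2,"ty": 3.3,"tz": 0,"roll": 0},{"tx": 0,"ty": 0,"tz": 2,"roll": 0},{"tx": 0,"ty": 0,"tz": 3,"roll": 0},{"tx": 0,"ty": 0,"tz": 3,"roll": 0},{"tx": 0,"ty": 0,"tz": 2,"roll": 0}], "hand": 0, "newtons": 40}}

```text
clock: 10.2
eef_pos: [0.644, 0.3015, 0.2138]
orientation: [-0.277, -3.125, 0.003]
contact_force: [0.1, 0.0, -0.8]
opening: 0.0426
gripper_force: 0.0
```

```bash
python3 -c "
from h import *
from rig import grab_frame
tool([.645,.302,.165],[.645,.302,.115]);f=grab_frame('top')
cv2.imwrite('pics/h.png',cv2.resize(f['image'][110:270,140:340],None,fx=3.7,fy=3.7,interpolation=2))"
```

```text
t 10.2 pos [0.644  0.3015 0.2138] yaw [-169.89   -0.24  179.92] q [0.33 0.66 0.27 1.18 0.   0.51]
[0.645, 0.302, 0.165] shift cm [-0.11  0.08  4.87]
[0.645, 0.302, 0.115] shift cm [-0.02  0.01  5.  ]
```

View pics/h.png

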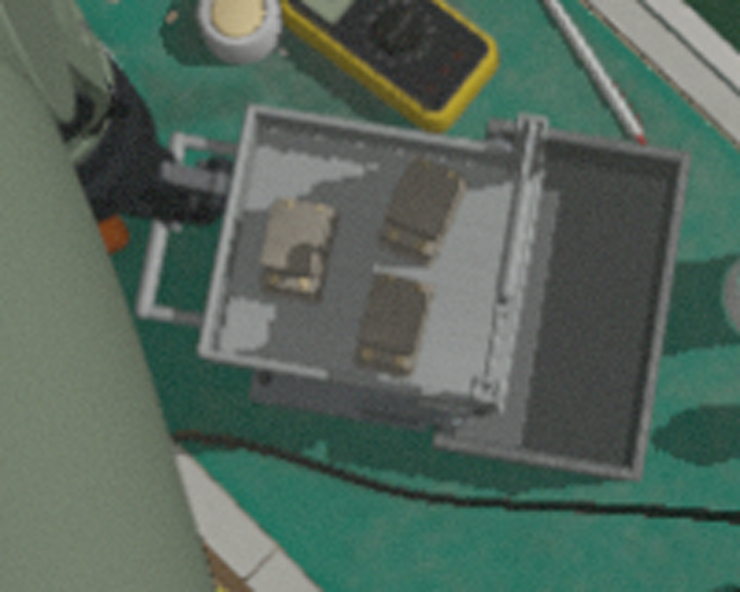

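The top view shows the hand above the handle bar near (180,180), with the inner finger at (222,180) close to the back wall. I'll narrow the opening slightly, descend and grip.

Request:
{"method": "carry_out", "body": {"plan": [{"tx": -0.1,"ty": 0.05,"tz": 1,"roll": 0},{"tx": 0,"ty": 0,"tz": 1.5,"roll": 0},{"tx": 0,"ty": 0,"tz": 1.5,"roll": 0},{"tx": 0,"ty": 0,"tz": 1.5,"roll": 0},{"tx": 0,"ty": 0,"tz": 1.5,"roll": 0},{"tx": 0,"ty": 0,"tz": 1.5,"roll": 0},{"tx": 0,"ty": 0,"tz": 1.3,"roll": 0},{"tx": 0,"ty": 0,"tz": 0,"roll": 0}], "hand": 0.25}}

```text
clock: 11.05
eef_pos: [0.6455, 0.3017, 0.1173]
orientation: [-0.277, -3.126, 0.002]
contact_force: [-0.5, 0.1, 0.2]
opening: 0.032
gripper_force: 0.0
```

Request:
{"method": "carry_out", "body": {"plan": [{"tx": 0,"ty": 0,"tz": 0.5,"roll": 0},{"tx": 0,"ty": 0,"tz": 0,"roll": 0}]}}

```text
clock: 11.25
eef_pos: [0.6468, 0.3021, 0.1145]
orientation: [0.277, 3.129, 0.0]
contact_force: [-1.1, 0.2, 0.3]
opening: 0.0323
gripper_force: 0.0
```

Request:
{"method": "carry_out", "body": {"plan": [{"tx": 0,"ty": 0,"tz": 0,"roll": 0},{"tx": 0,"ty": 0,"tz": 0,"roll": 0},{"tx": 0,"ty": 0,"tz": 0,"roll": 0},{"tx": 0,"ty": 0,"tz": 0,"roll": 0},{"tx": 0,"ty": 0,"tz": 0,"roll": 0},{"tx": 0,"ty": 0,"tz": 0,"roll": 0}], "hand": 1, "newtons": 40}}

```text
clock: 11.85
eef_pos: [0.647, 0.3022, 0.1152]
orientation: [0.277, 3.128, 0.001]
contact_force: [-0.6, -0.8, 5.2]
opening: 0.0086
gripper_force: 39.3
```

```bash
python3 -c "
import numpy as np
th=np.radians(np.arange(0,64,3)); a=np.arctan2(18,187)+th; x=-18.8*np.cos(a); z=18.8*np.sin(a)
for i in range(len(th)-1): print(round(np.degrees(th[i+1])),'ty',round(-(x[i+1]-x[i]),2),'tz',round(-(z[i+1]-z[i]),2))"
```

```text
3 ty -0.12 tz -0.98
6 ty -0.17 tz -0.97
9 ty -0.22 tz -0.96
12 ty -0.27 tz -0.95
15 ty -0.32 tz -0.93
18 ty -0.37 tz -0.91
21 ty -0.42 tz -0.89
24 ty -0.46 tz -0.87
27 ty -0.51 tz -0.84
30 ty -0.55 tz -0.82
33 ty -0.59 tz -0.79
36 ty -0.63 tz -0.75
39 ty -0.67 tz -0.72
42 ty -0.71 tz -0.68
45 ty -0.74 tz -0.65
48 ty -0.78 tz -0.61
51 ty -0.81 tz -0.56
54 ty -0.83 tz -0.52
57 ty -0.86 tz -0.48
60 ty -0.88 tz -0.43
63 ty -0.91 tz -0.38
```

Request:
{"method": "carry_out", "body": {"plan": [{"tx": 0,"ty": -0.06,"tz": -0.49,"roll": 0},{"tx": 0,"ty": -0.06,"tz": -0.49,"roll": 0},{"tx": 0,"ty": -0.08,"tz": -0.49,"roll": 0},{"tx": 0,"ty": -0.09,"tz": -0.48,"roll": 0},{"tx": 0,"ty": -0.11,"tz": -0.48,"roll": 0},{"tx": 0,"ty": -0.11,"tz": -0.48,"roll": 0},{"tx": 0,"ty": -0.13,"tz": -0.48,"roll": 0},{"tx": 0,"ty": -0.14,"tz": -0.47,"roll": 0},{"tx": 0,"ty": -0.16,"tz": -0.47,"roll": 0},{"tx": 0,"ty": -0.16,"tz": -0.46,"roll": 0}]}}

```text
clock: 12.85
eef_pos: [0.645, 0.2918, 0.1628]
orientation: [0.277, 3.129, 0.003]
contact_force: [3.8, 3.4, -4.0]
opening: 0.0086
gripper_force: 38.8
```

Request:
{"method": "carry_out", "body": {"plan": [{"tx": 0,"ty": -0.18,"tz": -0.46,"roll": 0},{"tx": 0,"ty": -0.19,"tz": -0.45,"roll": 0},{"tx": 0,"ty": -0.21,"tz": -0.45,"roll": 0},{"tx": 0,"ty": -0.21,"tz": -0.44,"roll": 0},{"tx": 0,"ty": -0.23,"tz": -0.44,"roll": 0},{"tx": 0,"ty": -0.23,"tz": -0.43,"roll": 0},{"tx": 0,"ty": -0.25,"tz": -0.42,"roll": 0},{"tx": 0,"ty": -0.26,"tz": -0.42,"roll": 0},{"tx": 0,"ty": -0.27,"tz": -0.41,"roll": 0},{"tx": 0,"ty": -0.28,"tz": -0.41,"roll": 0}]}}

```text
clock: 13.85
eef_pos: [0.641, 0.2699, 0.2068]
orientation: [0.276, 3.128, 0.005]
contact_force: [3.3, 5.9, -0.5]
opening: 0.0086
gripper_force: 38.9
```

```bash
python3 -c "
from h import *
from rig import grab_frame
tool();f=grab_frame('side')
cv2.imwrite('pics/t.png',cv2.resize(f['image'][80:300,190:400],None,fx=2.6,fy=2.6,interpolation=2))"
```

```text
t 13.85 pos [0.641  0.2699 0.2068] yaw [-1.6991e+02  9.0000e-02 -1.7981e+02] q [0.29 0.62 0.19 1.13 0.   0.47]
```

View pics/t.png

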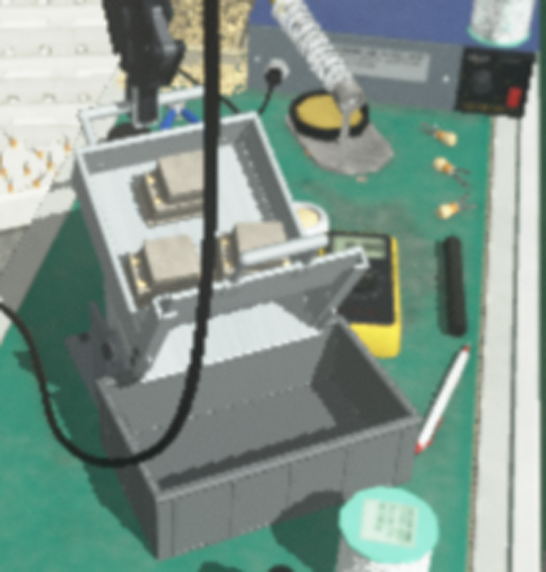

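At 30° all three castings are still on the tray, at about (180,180), (165,260) and (258,240) in the crop. Continuing the arc.

Request:
{"method": "carry_out", "body": {"plan": [{"tx": 0,"ty": -0.29,"tz": -0.4,"roll": 0},{"tx": 0,"ty": -0.3,"tz": -0.39,"roll": 0},{"tx": 0,"ty": -0.31,"tz": -0.38,"roll": 0},{"tx": 0,"ty": -0.32,"tz": -0.37,"roll": 0},{"tx": 0,"ty": -0.33,"tz": -0.36,"roll": 0},{"tx": 0,"ty": -0.34,"tz": -0.36,"roll": 0},{"tx": 0,"ty": -0.35,"tz": -0.35,"roll": 0},{"tx": 0,"ty": -0.36,"tz": -0.34,"roll": 0},{"tx": 0,"ty": -0.37,"tz": -0.33,"roll": 0},{"tx": 0,"ty": -0.37,"tz": -0.32,"roll": 0}]}}

```text
clock: 14.9
eef_pos: [0.6352, 0.2377, 0.2439]
orientation: [0.275, 3.127, 0.008]
contact_force: [1.7, 6.7, 4.4]
opening: 0.0082
gripper_force: 39.0
```

```bash
cat >> h.py <<'E'
def heights(name):
    # warm-grey casting pixels -> world points, clustered
    from rig import grab_frame
    f=grab_frame(name); np.savez(f"pics/l_{name}.npz",**f); cv2.imwrite(f"pics/l_{name}.png",f["image"]); Y=cloud(f); i=f["image"].astype(int)
    m=(i[...,2]-i[...,0]>14)&(i[...,2]-i[...,1]<20)&(Y[...,0]>.5)&(Y[...,0]<.75)&(Y[...,1]>-.03)&(Y[...,1]<.3)&(Y[...,2]>0.012)
    m=cv2.morphologyEx(m.astype(np.uint8),cv2.MORPH_OPEN,np.ones((2,2)))
    k,l,st,c=cv2.connectedComponentsWithStats(m)
    for j in range(1,k):
        if st[j,4]>25: print(name,st[j,4],c[j].round(),np.median(Y[l==j],0).round(3))
E
python3 -c "
from h import *
tool();heights('side');heights('top')"
```

```text
t 14.9 pos [0.6352 0.2377 0.2439] yaw [-1.6994e+02  1.6000e-01 -1.7972e+02] q [0.25 0.57 0.19 1.18 0.   0.42]
side 187 [287. 216.] [nan nan nan]
side 34 [273. 220.] [0.587 0.076 0.103]
side 319 [300. 246.] [0.63  0.041 0.042]
side 308 [271. 255.] [nan nan nan]
top 26 [297. 184.] [0.622 0.048 0.076]
top 26 [293. 203.] [0.578 0.059 0.073]
```

Request:
{"method": "carry_out", "body": {"plan": [{"tx": 0,"ty": -0.38,"tz": -0.31,"roll": 0},{"tx": 0,"ty": -0.39,"tz": -0.3,"roll": 0},{"tx": 0,"ty": -0.4,"tz": -0.29,"roll": 0},{"tx": 0,"ty": -0.41,"tz": -0.27,"roll": 0},{"tx": 0,"ty": -0.41,"tz": -0.26,"roll": 0},{"tx": 0,"ty": -0.42,"tz": -0.26,"roll": 0},{"tx": 0,"ty": 0,"tz": 0,"roll": 0},{"tx": 0,"ty": 0,"tz": 0,"roll": 0},{"tx": 0,"ty": 0,"tz": 0,"roll": 0}]}}

```text
clock: 15.9
eef_pos: [0.6309, 0.2143, 0.2617]
orientation: [0.275, 3.126, 0.009]
contact_force: [0.9, 6.9, 9.6]
opening: 0.0082
gripper_force: 39.3
```

```bash
sed -i 's/np.median(Y/np.nanmedian(Y/' h.py; python3 -c "
from h import *
tool();heights('side');heights('top')"
```

```text
t 15.9 pos [0.6309 0.2143 0.2617] yaw [-169.95    0.21 -179.68] q [0.21 0.54 0.18 1.21 0.   0.39]
side 664 [293. 240.] [0.627 0.071 0.04 ]
side 205 [272. 257.] [0.566 0.049 0.039]
top 53 [299. 180.] [0.636 0.04  0.038]
top 77 [282. 184.] [0.624 0.082 0.052]
```

```bash
python3 - <<'E'
from h import *
f=load("l_side"); Y=cloud(f)
a=cv2.resize(f['image'][100:300,200:360],None,fx=2.9,fy=2.9,interpolation=2); g=load("l_top")
b=cv2.resize(g['image'][110:310,260:380],None,fx=2.6,fy=2.9,interpolation=2)
cv2.imwrite('pics/u.png',np.hstack([a,b]))
E
```

```text
(no output)
```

View pics/u.png

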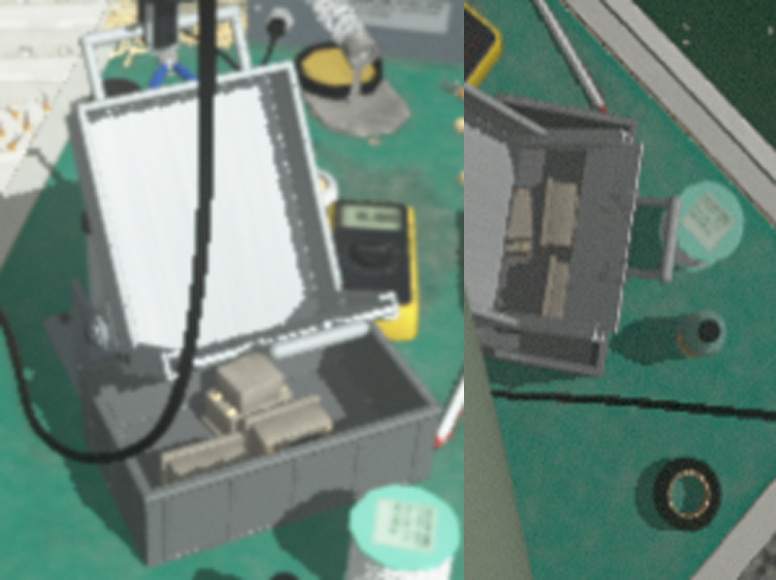

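All three castings lie in the bin, at about (245,385), (290,420) and (205,460) in the left panel. The tray floor is empty, and the spool and flux bottle are undisturbed. Lowering along the same arc.

Request:
{"method": "carry_out", "body": {"plan": [{"tx": 0,"ty": 0.42,"tz": 0.26,"roll": 0},{"tx": 0,"ty": 0.41,"tz": 0.26,"roll": 0},{"tx": 0,"ty": 0.41,"tz": 0.27,"roll": 0},{"tx": 0,"ty": 0.4,"tz": 0.29,"roll": 0},{"tx": 0,"ty": 0.39,"tz": 0.3,"roll": 0},{"tx": 0,"ty": 0.38,"tz": 0.31,"roll": 0},{"tx": 0,"ty": 0.37,"tz": 0.32,"roll": 0},{"tx": 0,"ty": 0.37,"tz": 0.33,"roll": 0},{"tx": 0,"ty": 0.36,"tz": 0.34,"roll": 0},{"tx": 0,"ty": 0.35,"tz": 0.35,"roll": 0}]}}

```text
clock: 17.0
eef_pos: [0.6377, 0.2516, 0.2306]
orientation: [0.275, 3.127, 0.005]
contact_force: [2.1, 6.3, 7.0]
opening: 0.0084
gripper_force: 39.8
```

Request:
{"method": "carry_out", "body": {"plan": [{"tx": 0,"ty": 0.34,"tz": 0.36,"roll": 0},{"tx": 0,"ty": 0.33,"tz": 0.36,"roll": 0},{"tx": 0,"ty": 0.32,"tz": 0.37,"roll": 0},{"tx": 0,"ty": 0.31,"tz": 0.38,"roll": 0},{"tx": 0,"ty": 0.3,"tz": 0.39,"roll": 0},{"tx": 0,"ty": 0.29,"tz": 0.4,"roll": 0},{"tx": 0,"ty": 0.28,"tz": 0.41,"roll": 0},{"tx": 0,"ty": 0.27,"tz": 0.41,"roll": 0},{"tx": 0,"ty": 0.26,"tz": 0.42,"roll": 0},{"tx": 0,"ty": 0.25,"tz": 0.42,"roll": 0}]}}

```text
clock: 18.0
eef_pos: [0.6429, 0.28, 0.1903]
orientation: [0.276, 3.128, 0.003]
contact_force: [2.5, 3.9, 1.9]
opening: 0.0082
gripper_force: 40.7
```

Request:
{"method": "carry_out", "body": {"plan": [{"tx": 0,"ty": 0.23,"tz": 0.43,"roll": 0},{"tx": 0,"ty": 0.23,"tz": 0.44,"roll": 0},{"tx": 0,"ty": 0.21,"tz": 0.44,"roll": 0},{"tx": 0,"ty": 0.21,"tz": 0.45,"roll": 0},{"tx": 0,"ty": 0.19,"tz": 0.45,"roll": 0},{"tx": 0,"ty": 0.18,"tz": 0.46,"roll": 0},{"tx": 0,"ty": 0.16,"tz": 0.46,"roll": 0},{"tx": 0,"ty": 0.16,"tz": 0.47,"roll": 0},{"tx": 0,"ty": 0.14,"tz": 0.47,"roll": 0},{"tx": 0,"ty": 0,"tz": 0,"roll": 0}]}}

```text
clock: 19.0
eef_pos: [0.6459, 0.2964, 0.148]
orientation: [0.277, 3.129, 0.001]
contact_force: [3.3, 3.9, 0.3]
opening: 0.0082
gripper_force: 41.4
```

```bash
python3 -c "
from h import *
tool([.647,.302,.1152]);print(manip.observe()['contact_force'])"
```

```text
t 19.0 pos [0.6459 0.2964 0.148 ] yaw [-1.6988e+02  4.0000e-02 -1.7996e+02] q [0.33 0.69 0.16 1.04 0.   0.5 ]
[0.647, 0.302, 0.1152] shift cm [-0.01  0.57  3.29]
[3.33290202 3.94180094 0.26683876]
```

Request:
{"method": "carry_out", "body": {"plan": [{"tx": 0,"ty": 0.1,"tz": 0.4,"roll": 0},{"tx": 0,"ty": 0.1,"tz": 0.4,"roll": 0},{"tx": 0,"ty": 0.08,"tz": 0.4,"roll": 0},{"tx": 0,"ty": 0.07,"tz": 0.4,"roll": 0},{"tx": 0,"ty": 0.06,"tz": 0.4,"roll": 0},{"tx": 0,"ty": 0.05,"tz": 0.35,"roll": 0},{"tx": 0,"ty": 0.04,"tz": 0.3,"roll": 0},{"tx": 0,"ty": 0.03,"tz": 0.2,"roll": 0},{"tx": 0,"ty": 0.02,"tz": 0.15,"roll": 0},{"tx": 0,"ty": 0,"tz": 0,"roll": 0}]}}

```text
clock: 20.0
eef_pos: [0.6469, 0.3018, 0.1182]
orientation: [0.277, 3.128, 0.002]
contact_force: [3.5, 5.1, -0.7]
opening: 0.0082
gripper_force: 41.9
```

Request:
{"method": "carry_out", "body": {"plan": [{"tx": 0,"ty": 0.02,"tz": 0.15,"roll": 0},{"tx": 0,"ty": 0,"tz": 0.1,"roll": 0},{"tx": 0,"ty": 0,"tz": 0,"roll": 0},{"tx": 0,"ty": 0,"tz": 0,"roll": 0}]}}

```text
clock: 20.4
eef_pos: [0.6469, 0.302, 0.1159]
orientation: [0.277, 3.128, 0.002]
contact_force: [3.4, 5.2, -0.3]
opening: 0.0084
gripper_force: 41.9
```

Request:
{"method": "carry_out", "body": {"plan": [{"tx": 0,"ty": 0,"tz": 0.1,"roll": 0},{"tx": 0,"ty": 0,"tz": 0.05,"roll": 0},{"tx": 0,"ty": 0,"tz": 0,"roll": 0},{"tx": 0,"ty": 0,"tz": 0,"roll": 0}]}}

```text
clock: 20.8
eef_pos: [0.647, 0.3021, 0.1157]
orientation: [0.277, 3.128, 0.002]
contact_force: [1.7, 4.3, 6.2]
opening: 0.0084
gripper_force: 42.6
```

Request:
{"method": "carry_out", "body": {"plan": [{"tx": 0,"ty": 0,"tz": 0,"roll": 0},{"tx": 0,"ty": 0,"tz": 0,"roll": 0},{"tx": 0,"ty": 0,"tz": 0,"roll": 0},{"tx": 0,"ty": 0,"tz": 0,"roll": 0},{"tx": 0,"ty": 0,"tz": 0,"roll": 0}], "hand": 0.25}}

```text
clock: 21.3
eef_pos: [0.6462, 0.301, 0.114]
orientation: [-0.278, -3.128, 0.001]
contact_force: [0.2, -0.3, -0.1]
opening: 0.0318
gripper_force: 0.0
```

Request:
{"method": "carry_out", "body": {"plan": [{"tx": 0,"ty": 0,"tz": -1,"roll": 0},{"tx": 0,"ty": 0,"tz": -1.5,"roll": 0},{"tx": 0,"ty": 0,"tz": -2,"roll": 0},{"tx": 0,"ty": 0,"tz": -2,"roll": 0},{"tx": 0,"ty": 0,"tz": -2,"roll": 0},{"tx": 0,"ty": 0,"tz": -2,"roll": 0},{"tx": 0,"ty": 0,"tz": -2,"roll": 0},{"tx": 0,"ty": 0,"tz": 0,"roll": 0}]}}

```text
clock: 22.1
eef_pos: [0.6484, 0.3021, 0.2447]
orientation: [0.277, 3.122, 0.005]
contact_force: [1.5, 0.5, 0.6]
opening: 0.0321
gripper_force: 0.0
```

```bash
python3 - <<'E'
from h import *
tool(); heights('side'); heights('top')
A=cloud(load("top0"));B=cloud(load("l_top"))
def st(Z,x0,x1,y0,y1,lo,hi):
    m=(Z[...,0]>x0)&(Z[...,0]<x1)&(Z[...,1]>y0)&(Z[...,1]<y1)&(Z[...,2]>lo)&(Z[...,2]<hi); P=Z[m]; return m.sum(),P.mean(0).round(4)
for n,b in dict(bin=(.45,.75,-.05,.04,.06,.08),spool=(.55,.68,-.13,-.03,.055,.075),flux=(.49,.56,-.12,-.03,.055,.08),traytop=(.5,.66,.13,.275,.138,.15)).items(): print(n,st(A,*b),st(B,*b))
A=cloud(load("side0"));B=cloud(load("l_side"))
for n,b in dict(gatebar=(.57,.65,.08,.115,.225,.285),bin=(.45,.75,-.05,.04,.06,.08)).items(): print(n,st(B,*b))
m=(B[...,2]>.225)&(B[...,2]<.285)&(B[...,1]>.08)&(B[...,1]<.115)&(B[...,0]>.57)&(B[...,0]<.65);print(np.percentile(B[m][:,2],[95,100]))
E
```

```text
t 22.1 pos [0.6484 0.3021 0.2447] yaw [-169.87    0.43 -179.86] q [ 0.33  0.64  0.32  1.24 -0.    0.51]
side 690 [293. 240.] [0.627 0.071 0.039]
side 216 [272. 257.] [0.566 0.049 0.039]
top 121 [256. 140.] [0.738 0.142 0.026]
top 50 [299. 179.] [0.639 0.038 0.039]
bin (np.int64(440), array([0.6104, 0.0053, 0.07  ])) (np.int64(439), array([0.6104, 0.0053, 0.0699]))
spool (np.int64(572), array([ 0.6169, -0.0822,  0.0665])) (np.int64(573), array([ 0.6169, -0.0821,  0.0665]))
flux (np.int64(127), array([ 0.5294, -0.0794,  0.0622])) (np.int64(129), array([ 0.5299, -0.0798,  0.0619]))
traytop (np.int64(368), array([0.5841, 0.2203, 0.1449])) (np.int64(314), array([0.58  , 0.2268, 0.1453]))
gatebar (np.int64(435), array([0.6122, 0.0981, 0.2483]))
bin (np.int64(787), array([0.605 , 0.0023, 0.068 ]))
[0.27231338 0.27335613]
```

The tray is level, the gate is fully up, and the bin, spool and flux bottle haven't moved. The hand is clear, so I'm handing in.

```bash
python3 -c "
from rig import job
print(job.sign_off())"
```

```text
the job is handed in; nothing more can be done
None
```

The job is handed in: the gate is fully up, all three castings are in the upright bin, the tray is back on its rest, the bin, spool and flux bottle did not move, and the arm was clear after about 22 s; no verdict came back.

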